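# Lever open the heavy half of a plaster mould

### The arm

A 6-joint arm with a two-finger parallel gripper is mounted at the origin on the work surface. World frame = base frame: x ahead of the robot, y to its left, z up, the work surface at z = 0. Lengths are in m, angles in rad, forces in N, time in s.
With the tool pointing down it reaches from about 0.425 to 0.95 m from the base axis. Payload 3.5 kg.
Tool frame: the origin (TCP) lies on the centre line of the jaws, within the pads' length; the fingertips stand 25 mm ahead of it and the grasp point (between the pads) lies 6 mm ahead of it (ctrl.finger_overhang is the distance from the TCP to the fingertips, in m); z points along the fingers, y is the line along which they close (so a half turn about z gives the same grasp; the last joint's range is limited). The gripper opens to 85 mm and grips with 20 to 120 N. Pads are 22 mm wide; open, the fingers measure 114 mm over their backs; the gripper's body (76 mm by 85 mm) begins 54 mm behind the grasp point. The pads swing forward as they close: fully open they stand 13 mm farther back than shut.
Start: joints at [-1.34, 0.286, 1.577, -0, 1.279, -0.15], TCP at [0.251, -0.627, 0.256] pointing down, gripper open.
Joint ranges: [-2.77, 2.77], [-0.9, 2.22], [0.21, 2.48], [-1.53, 4.67], [0.24, 2.81], [-2.84, 2.84]. Speed limits (rad/s): [2.79, 2.79, 3.14, 3.14, 3.14, 3.14].

### API

Orientations are given as a unit quaternion [x, y, z, w].
In Python, from plant import get_state, imaging, job, ctrl gives the robot as it stands.
- The arm moves only by the tool jog_arm, never from a script. Its argument "increments" is a list of rows, each an object of numbers: "dx", "dy", "dz": the shift along the world's x, y, z each as a share of 12 cm, from -1 to 1; "ax", "ay", "az": the turn, a rotation vector about the world's x, y, z each as a share of pi/2 rad, from -1 to 1; "gripper": the gripper command: -1 is shut, 1 is fully open, values between are in proportion. A call has 1 to 10 rows; each row is the pose to reach, as a shift and turn from the pose commanded when the call began; what a row does not reach only later rows make up. A row lasts 1/10 s, in which the tool goes at most 50 mm and 8.59 degrees, less where a joint would pass 70% of its speed; a pose out of reach is approached as far as the arm can. A call with a number of a shift or a turn outside -1 to 1 is refused whole. A call with a gripper value outside its range is refused whole. The fingers move at their own pace and stop on an object; "force" is the grip in N (left out, the last holds). Time passes only in rows, so rows that repeat a pose let the fingers close. It gives the time, the measured TCP pose, the force, the opening and the grip force at its end, in the units of the state.
- get_state(): the state, without advancing time (a new reading comes with each control period).
- imaging.read_camera(name): name is "scene" or "top" or "wrist"; returns a dict with "frame" (384x512x3 uint8, blue, green, red), "depth" (384x512 float32, m along the optical axis (not along the pixel's ray), 0 where there is no reading), "camera_matrix" (3x3 intrinsics, pixels), "extrinsics" (4x4, takes a point from camera to world coordinates); the wrist camera has in their place "mount" (4x4, takes a point from camera to tool coordinates, whose origin is the TCP and whose axes are the flange's). Camera axes: x right, y up, looking along -z (the intrinsics and any distortion apply to the point x, -y, -z); pixel columns grow to the right and rows downward; lengths in m; the calibration is good to about 2 mm. A picture is of the moment at which its call begins: read the wrist's pose just before it.
- job.sign_off(): hands the job in; it is judged then, once.
The state is a dict: "time": time; "qpos": joint angles; "dq": joint speeds; "joint_efforts": joint torques, N m; "eef_pos": TCP position; "tcp_rot": TCP orientation; "contact_force": force on the tool from outside, world axes, zero at the start; "wrist_torque": the same for the moment, N m; "opening": opening from 0.0 (shut) to 1.0 (fully open); "finger_force": force on a finger pad.
Only numpy, scipy, OpenCV 4.12 (cv2) and the standard library are available. Lean on these libraries where they do the work, as an engineer would, in place of code of your own. Each camera call takes 0.05 s, during which the arm holds its last target. There are 200 camera calls.

### The job

Open the plaster mould with its lever: with the fingers, push the wooden prop out sideways from under the lever's long arm, sliding it on the table until it is fully clear (do not lift or tip it), then press the lever's long end down as far as it goes so that the short end raises the heavy mould lid. Finish while still holding the lever down, with the lid raised and still. Raise the lid only with the lever, without touching the lid, and leave everything else where it stands.

Things in the scene. Friction and masses are not known exactly. Their poses are not given: they have to be found in the camera images.
- stand: Mould stand, fixed: dark steel base plate carrying a fulcrum bracket and a square two-part plaster mould (190 x 200 mm, top 149 mm above the table). Origin: on the table right under the lever's pivot pin. z up; x level, from the lever's long end to the mould: the long arm runs along -x, the mould fills x 130 to 320. The plate begins at x = -35; bare table under the long arm.
- lever: Steel lever, a bar 30 mm wide (y), 12 thick, on a pin. Origin: the pin, 85 above the table. x: along the bar to the short end, whose roller (x = 100) lies under the lid's lip; z: its upper side. Long end x = -305. At rest the long end stands 0.15 rad above level; pressed, it goes down 0.30 rad to a stop, 0.15 rad below level. Pressing takes 3 to 9 N; let go, it comes back up.
- lever_pad (a point): Middle of the upper face of the flat paddle (60 mm along the bar, 50 wide) at the lever's long end: the place to press. In the lever's frame x = -275, z = 9. About 135 above the table at rest, 53 when fully down.
- lid: Upper mould half: a heavy flap (3 to 5.4 kg) of white plaster 190 x 200 x 70 mm with steel straps, hinged along its edge farthest from the lever. Origin: on the hinge line, at stand x = 330, 78 above the table. z: up when shut. Shut it is level; with the lever fully down it is tilted about 0.13 rad. It falls shut when the lever is let go.
- lid_lip (a point): Outer end of the steel lip (60 mm wide, 10 thick) on the lid's edge towards the lever, upper face; 88 above the table when shut, about 30 higher when raised.
- prop: Loose wooden safety prop (0.3 to 0.6 kg) under the long arm: it keeps the lever from going down. Origin: underside, below the block. Block 44 x 44 mm, top 90 above the table, under the bar with 3 to 20 of air; foot board 50 wide, 12 thick, from y = 40 to y = -125, carries a post. Its axes start within 0.12 rad of the stand's. It slides with a push of a few N.
- prop_post (a point): Top of the prop's upright round post (diameter 18 mm, 125 above the table, at the prop's y = -85), free beside the lever: about 54 clear between block and post, 60 between bar and post. Pushing the post away from the lever, towards the stand's -y, slides the whole prop out sideways.
- cup: Bystander, to be left alone: white porcelain cup, no handle, rim diameter 68, height 70 mm. Stands near the lever. Origin: centre of its underside.
- jar: Bystander, to be left alone: glass jar with metal screw lid, diameter 60, height 90 mm. Stands near the lever. Origin: centre of its underside.
- bottle: Bystander, to be left alone: white plastic bottle with dark cap, diameter 54, height 130 mm. Stands near the lever. Origin: centre of its underside.
- small_mould: Bystander, to be left alone: small plaster block 70 x 60 x 35 mm with two low pegs on top. Stands near the lever. Origin: centre of its underside.
- brush: Bystander, to be left alone: brush lying flat, about 200 mm long; origin under its middle. 
- bowl: Bystander, to be left alone: white porcelain bowl, rim diameter 140, height 60 mm. Origin: centre of its underside.
- vase: Bystander, to be left alone: white porcelain vase, widest 84, height 190 mm. Origin: centre of its underside.
There are look-alikes about, which are no part of the job. What is shaped like the prop but green or red is not meant.

How it is judged:
By the outcome, as a careful person would: the job done as asked, in the order asked, and still so for the second after the job is handed in, while the arm keeps its last pose, push and grip.
It also fails if it takes over 45 s, if anything falls off the work surface, if the arm or the gripper's body presses on something with over 40 N, if the wrist force passes 120 N, or if a joint passes its speed limit or range.

## Working session

There is one attempt and no reset: what is moved stays moved. The work goes in short steps, Python scripts to look and compute and a tool call to move; the robot and the scene stay as the last step left them, time stands still between calls to the robot, and variables do not carry over. Pictures are saved under pics/ and viewed, at most 10 in all, crops included, and the job is handed in when it is done.

Besides the shell and the picture viewer there is one more tool, called by a JSON object that holds its "fn" and its "kwargs". jog_arm: Moves the arm, as the interface text tells. Shift numbers are shares of 12 cm and turn numbers shares of pi/2 rad, none past 1 either way. Its arguments: {"type":"object","properties":{"increments":{"type":"array"},"force":{"type":"number"}},"required":["increments"]}

```bash
mkdir -p pics; cat > h.py <<'E'
import numpy as np, cv2
from plant import get_state, imaging, job, ctrl
def snap(n,tag):
    c=imaging.read_camera(n); cv2.imwrite(f'pics/{tag}.png',c['frame']); np.savez(f'{tag}.npz',d=c['depth'],K=c['camera_matrix'],E=c.get('extrinsics',np.eye(4)),f=c['frame']); return c
def P(tag,u,v,z=None):
    c=np.load(f'{tag}.npz');K=c['K'];E=c['E']
    r=np.array([(u-K[0,2])/K[0,0],-(v-K[1,2])/K[1,1],-1.])
    if z is None:
        d=np.median(c['d'][int(v)-1:int(v)+2,int(u)-1:int(u)+2]); return (E@np.r_[r*d,1])[:3]
    R=E[:3,:3]@r; return E[:3,3]+R*(z-E[2,3])/R[2]
E
python3 - <<'E'
from h import *
for n in('top','scene'):
    c=snap(n,n+'0'); cv2.imwrite(f'pics/{n}0b.png',cv2.resize(c['frame'],(800,600),interpolation=cv2.INTER_CUBIC))
s=get_state();print(s, c['extrinsics'][:3,3], ctrl.finger_overhang)
E
```

```text
{'time': 0.1, 'qpos': array([-1.33996889e+00,  2.87113872e-01,  1.57807884e+00, -1.52457798e-05,
        1.27862136e+00, -1.49991366e-01]), 'dq': array([ 0.00060836, -0.00135094, -0.00293795, -0.00077533,  0.00016875,
       -0.00023183]), 'joint_efforts': array([ 7.18508636e-04, -4.07294226e+01, -2.93698418e+01, -1.41712458e-04,
        3.39477883e-03,  8.41062729e-06]), 'eef_pos': array([ 0.25078358, -0.62607522,  0.2550348 ]), 'tcp_rot': array([ 9.81925811e-01,  1.89262961e-01, -5.21718935e-05, -1.10950734e-03]), 'contact_force': array([ 0.25471382, -0.02227928, -0.24273388]), 'wrist_torque': array([ 0.00722352, -0.02731937,  0.03595252]), 'finger_force': 0.0, 'opening': 1.0022358011447852} [ 1.2430342  -0.54926307  1.16083711] 0.025
```

View pics/top0b.png

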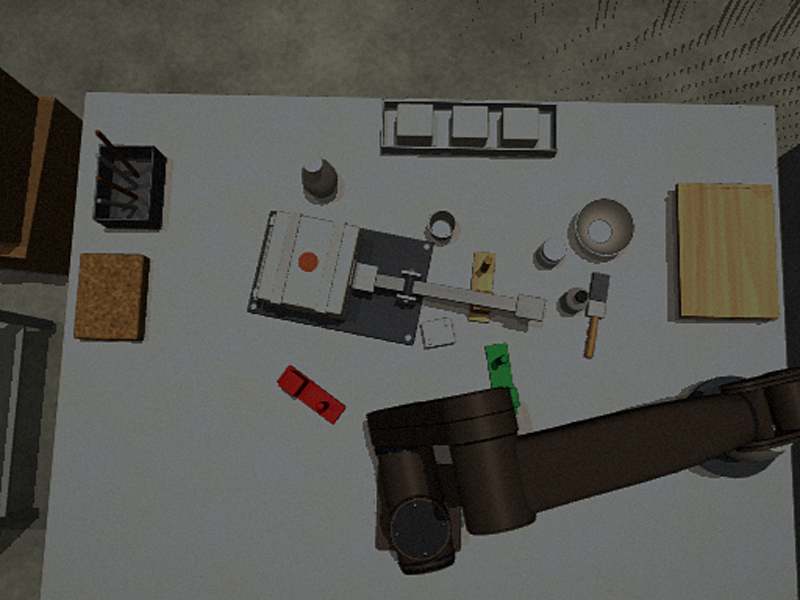

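View pics/scene0b.png

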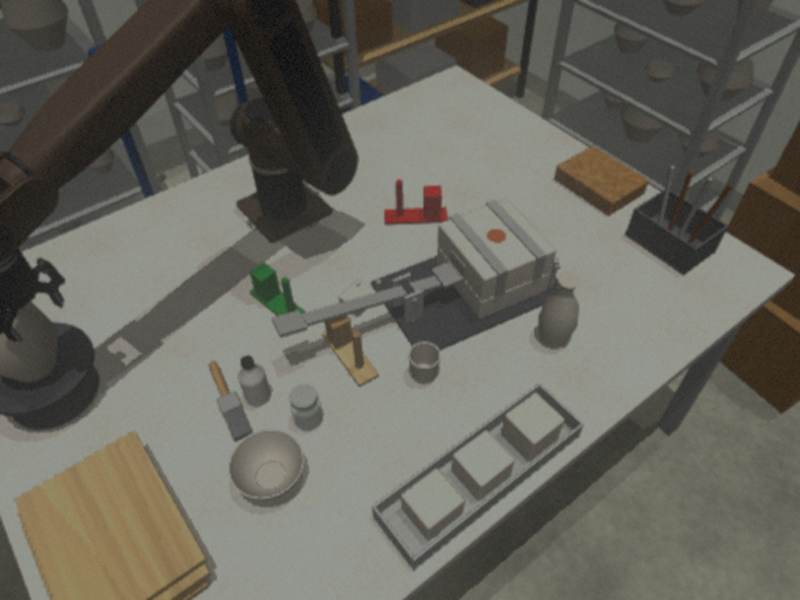

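The top view shows three prop-shaped things: wooden at (482,285), with its post at (484,264), green at (500,375) and red at (312,395). The wooden one lies under the lever, so it is the prop. The lever paddle is at (531,307), the pin about (410,288), the cup (441,227), the jar (549,252) and the bottle (573,300).

```bash
python3 - <<'E'
from h import *
k=512/800
for n,u,v in [('paddle',531,307),('bar',450,294),('bar2',500,302),('lip',366,278),('lid',309,262),('post',485,262),('footfar',484,254),('blocktop',480,314),('cup',441,227),('jar',548,252),('bottle',576,298),('smould',437,333),('brush',596,310),('bowl',603,230),('vase',318,178),('green',497,354),('table',480,200)]:
    print(n,P('top0',u*k,v*k).round(3))
c=cv2.imread('pics/top0.png')[130:230,250:390]; cv2.imwrite('pics/c1.png',cv2.resize(np.clip(c*1.6,0,255).astype('u1'),(784,560),interpolation=cv2.INTER_CUBIC))
E
```

```text
paddle [ 0.447 -0.237  0.132]
bar [ 0.475 -0.06   0.106]
bar2 [ 0.458 -0.17   0.12 ]
lip [0.509 0.129 0.091]
lid [0.532 0.251 0.15 ]
post [ 0.546 -0.136  0.122]
footfar [ 0.584 -0.143  0.015]
blocktop [ 0.44  -0.135  0.025]
cup [ 0.649 -0.041  0.006]
jar [ 0.579 -0.282  0.085]
bottle [ 0.471 -0.338  0.12 ]
smould [ 0.393 -0.035  0.035]
brush [ 0.457 -0.404  0.022]
bowl [ 0.651 -0.427  0.005]
vase [0.724 0.241 0.143]
green [ 0.35  -0.176  0.01 ]
table [ 0.719 -0.134 -0.   ]
```

View pics/c1.png

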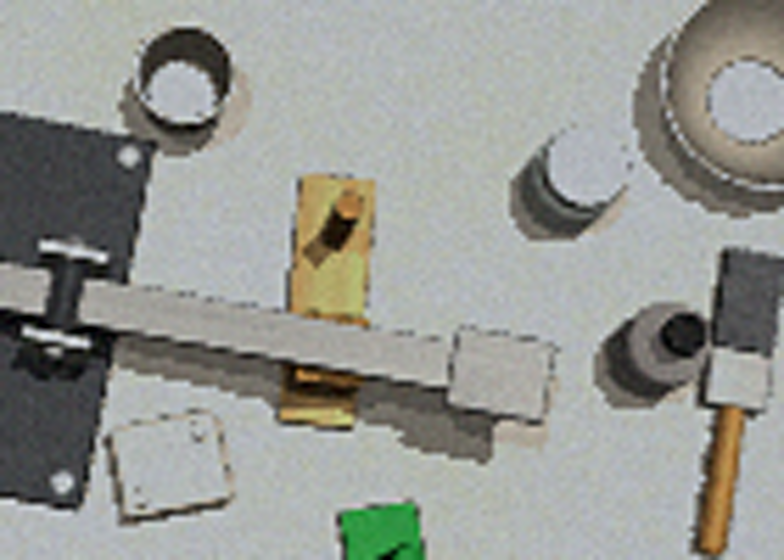

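```bash
python3 - <<'E'
from h import *
q=lambda a,b,z=None:P('top0',250+a/5.6-.4,130+b/5.6-.4,z).round(3)
print('post',q(352,199,.125))
for n,a,b,z in [('foot TL',300,175,.012),('foot TR',375,181,.012),('foot BL',278,418,.012),('foot BR',352,427,.012),('pad',455,328,.137),('pad',556,346,.139),('pad',545,422,.139),('pad',449,395,.137),('bar up',350,333,.117),('bar lo',350,373,.117),('bar up near',85,283,.092),('bar lo near',85,318,.092),('bracket',75,250,None),('bracket',55,345,None)]: print(n,q(a,b,z))
E
```

```text
post [ 0.555 -0.143  0.125]
foot TL [ 0.591 -0.119  0.012]
foot TR [ 0.588 -0.169  0.012]
foot BL [ 0.429 -0.107  0.012]
foot BR [ 0.424 -0.155  0.012]
pad [ 0.474 -0.205  0.137]
pad [ 0.464 -0.267  0.139]
pad [ 0.418 -0.26   0.139]
pad [ 0.433 -0.202  0.137]
bar up [ 0.472 -0.143  0.117]
bar lo [ 0.447 -0.144  0.117]
bar up near [0.503 0.021 0.092]
bar lo near [0.481 0.021 0.092]
bracket [0.523 0.028 0.1  ]
bracket [0.463 0.039 0.093]
```

{"fn": "jog_arm", "kwargs": {"increments": [{"dx":0.5,"dy":1,"az":-0.09,"gripper":-1},{"dx":0.9,"dy":1,"az":-0.18,"gripper":-1},{"dx":0.9,"dy":1,"az":-0.27,"gripper":-1},{"dx":0.9,"dy":1,"az":-0.349,"gripper":-1},{"dx":0.9,"dy":1,"az":-0.349,"gripper":-1}]}}

```text
$.increments[0]: bad value
```

{"fn": "jog_arm", "kwargs": {"increments": [{"dx":0.4,"dy":0.4,"dz":0.0,"ax":0.0,"ay":0.0,"az":-0.09,"gripper":-1.0},{"dx":0.7,"dy":0.8,"dz":0.0,"ax":0.0,"ay":0.0,"az":-0.18,"gripper":-1.0},{"dx":0.9,"dy":0.99,"dz":0.0,"ax":0.0,"ay":0.0,"az":-0.27,"gripper":-1.0},{"dx":0.9,"dy":0.99,"dz":0.0,"ax":0.0,"ay":0.0,"az":-0.349,"gripper":-1.0},{"dx":0.9,"dy":0.99,"dz":0.0,"ax":0.0,"ay":0.0,"az":-0.349,"gripper":-1.0}], "force": 20}}

```text
time: 0.6
eef_pos: [0.3603, -0.5059, 0.2559]
tcp_rot: [0.997, -0.082, -0.0, -0.0]
contact_force: [-0.5, -0.4, -0.0]
opening: 0.144
finger_force: 0.0
```

{"fn": "jog_arm", "kwargs": {"increments": [{"dx":0.15,"dy":0.4,"gripper":-1},{"dx":0.3,"dy":0.8,"gripper":-1},{"dx":0.4,"dy":1,"gripper":-1},{"dx":0.4,"dy":1,"gripper":-1}]}}

```text
$.increments[0]: bad value
```

{"fn": "jog_arm", "kwargs": {"increments": [{"dx":0.15,"dy":0.4},{"dx":0.3,"dy":0.8},{"dx":0.44,"dy":1},{"dx":0.44,"dy":1}]}}

```text
$.increments[0]: bad value
```

{"fn": "jog_arm", "kwargs": {"increments": [{"dx":0.15,"dy":0.4},{"dx":0.3,"dy":0.8},{"dx":0.44,"dy":1,"dz":-0.1},{"dx":0.44,"dy":1,"dz":-0.2},{"dx":0.44,"dy":1,"dz":-0.2}]}}

```text
$.increments[0]: bad value
```

{"fn": "jog_arm", "kwargs": {"increments": [{"dx":0.2,"dy":0.4,"dz":0.0,"ax":0.0,"ay":0.0,"az":0.0,"gripper":-1.0},{"dx":0.4,"dy":0.8,"dz":0.0,"ax":0.0,"ay":0.0,"az":0.0,"gripper":-1.0},{"dx":0.44,"dy":1.0,"dz":0.0,"ax":0.0,"ay":0.0,"az":0.0,"gripper":-1.0}]}}

```text
time: 0.9
eef_pos: [0.412, -0.3866, 0.2559]
tcp_rot: [0.997, -0.082, -0.0, -0.0]
contact_force: [-0.0, -0.0, 0.6]
opening: 0.002
finger_force: 0.0
```

{"fn": "jog_arm", "kwargs": {"increments": [{"dx":0.2,"dy":0.4,"dz":0.0,"ax":0.0,"ay":0.0,"az":0.0,"gripper":-1.0},{"dx":0.4,"dy":0.8,"dz":0.0,"ax":0.0,"ay":0.0,"az":0.0,"gripper":-1.0},{"dx":0.44,"dy":1.0,"dz":0.0,"ax":0.0,"ay":0.0,"az":0.0,"gripper":-1.0}]}}

```text
time: 1.2
eef_pos: [0.4651, -0.2665, 0.2561]
tcp_rot: [0.997, -0.082, 0.0, -0.0]
contact_force: [0.4, 0.2, -0.3]
opening: 0.002
finger_force: 0.0
```

{"fn": "jog_arm", "kwargs": {"increments": [{"dx":0.2,"dy":0.4,"dz":0.0,"ax":0.0,"ay":0.0,"az":0.0,"gripper":-1.0},{"dx":0.4,"dy":0.8,"dz":0.0,"ax":0.0,"ay":0.0,"az":0.0,"gripper":-1.0},{"dx":0.4,"dy":1.0,"dz":0.0,"ax":0.0,"ay":0.0,"az":0.0,"gripper":-1.0},{"dx":0.4,"dy":1.0,"dz":-0.2,"ax":0.0,"ay":0.0,"az":0.0,"gripper":-1.0},{"dx":0.4,"dy":1.0,"dz":-0.2,"ax":0.0,"ay":0.0,"az":0.0,"gripper":-1.0},{"dx":0.4,"dy":1.0,"dz":-0.2,"ax":0.0,"ay":0.0,"az":0.0,"gripper":-1.0}]}}

```text
time: 1.8
eef_pos: [0.512, -0.1487, 0.2318]
tcp_rot: [0.997, -0.083, -0.001, -0.0]
contact_force: [0.1, 0.3, 0.8]
opening: 0.001
finger_force: 0.0
```

```bash
python3 - <<'E'
from h import *
for n in('top','scene','wrist'):
    c=snap(n,n+'1')
    if n=='wrist': np.save('mount.npy',c['mount'])
a=cv2.imread('pics/scene1.png')[130:280,130:330]; b=cv2.imread('pics/wrist1.png')
cv2.imwrite('pics/c2.png',np.hstack([cv2.resize(x,(400,300)) for x in (a,b)]))
s=get_state();print(s['eef_pos'],s['tcp_rot'],s['contact_force'],s['opening'])
E
```

```text
[ 0.51280579 -0.1491789   0.2333708 ] [ 9.96452371e-01 -8.41548438e-02  7.14427937e-04  3.51907408e-04] [0.34439096 0.73975652 0.16224263] -0.005739036032164103
```

View pics/c2.png

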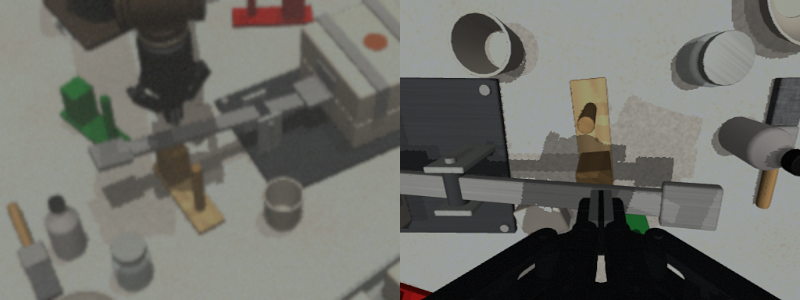

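The scene crop (left) shows the fingers above the lever bar, with the post to their right. In the wrist view the post top is at panel (587,125) and the bar's upper edge near it at (600,182). I'll locate both from the wrist depth.

```bash
cat >> h.py <<'E'
from scipy.spatial.transform import Rotation as Ro
def W(tag,pts,pos,q):
    c=np.load(f'{tag}.npz');K=c['K'];M=np.load('mount.npy');o=[]
    for u,v in pts:
        d=np.median(c['d'][int(v)-1:int(v)+2,int(u)-1:int(u)+2])
        p=M@np.r_[np.array([(u-K[0,2])/K[0,0],-(v-K[1,2])/K[1,1],-1.])*d,1]
        o.append(Ro.from_quat(q).apply(p[:3])+pos)
    return np.array(o).round(3)
E
python3 - <<'E'
from h import *
s=get_state();k=1.28
pts=[(187,124),(184,126),(190,120),(170,182),(240,188),(290,207),(187,90),(320,60)]
print(W('wrist1',[(a*k,b*k) for a,b in pts],s['eef_pos'],s['tcp_rot']))
E
```

```text
[[ 0.549 -0.143  0.126]
 [ 0.548 -0.14   0.126]
 [ 0.552 -0.146  0.125]
 [ 0.437 -0.087  0.001]
 [ 0.468 -0.186  0.116]
 [ 0.447 -0.233  0.134]
 [ 0.573 -0.141  0.012]
 [ 0.584 -0.285  0.091]]
```

{"fn": "jog_arm", "kwargs": {"increments": [{"dx":0.0,"dy":0.06,"dz":-0.3,"ax":0.0,"ay":0.0,"az":0.0,"gripper":-1.0},{"dx":0.0,"dy":0.06,"dz":-0.6,"ax":0.0,"ay":0.0,"az":0.0,"gripper":-1.0},{"dx":0.0,"dy":0.06,"dz":-0.8,"ax":0.0,"ay":0.0,"az":0.0,"gripper":-1.0},{"dx":0.0,"dy":0.06,"dz":-0.9,"ax":0.0,"ay":0.0,"az":0.0,"gripper":-1.0},{"dx":0.0,"dy":0.06,"dz":-1.0,"ax":0.0,"ay":0.0,"az":0.0,"gripper":-1.0},{"dx":0.0,"dy":0.06,"dz":-1.0,"ax":0.0,"ay":0.0,"az":0.0,"gripper":-1.0}]}}

```text
time: 2.55
eef_pos: [0.5122, -0.1409, 0.1117]
tcp_rot: [0.996, -0.084, -0.001, -0.0]
contact_force: [-0.2, -0.9, 0.6]
opening: 0.001
finger_force: 0.0
```

{"fn": "jog_arm", "kwargs": {"increments": [{"dx":0.05,"dy":0.0,"dz":-0.1,"ax":0.0,"ay":0.0,"az":0.0,"gripper":-1.0},{"dx":0.1,"dy":0.0,"dz":-0.12,"ax":0.0,"ay":0.0,"az":0.0,"gripper":-1.0},{"dx":0.15,"dy":0.0,"dz":-0.14,"ax":0.0,"ay":0.0,"az":0.0,"gripper":-1.0},{"dx":0.2,"dy":0.0,"dz":-0.14,"ax":0.0,"ay":0.0,"az":0.0,"gripper":-1.0},{"dx":0.25,"dy":-0.01,"dz":-0.14,"ax":0.0,"ay":0.0,"az":0.0,"gripper":-1.0}]}}

```text
time: 3.05
eef_pos: [0.5427, -0.1417, 0.0957]
tcp_rot: [0.997, -0.083, -0.0, -0.0]
contact_force: [-2.5, 1.2, -0.2]
opening: 0.002
finger_force: 0.0
```

{"fn": "jog_arm", "kwargs": {"increments": [{"dx":0.05,"dy":-0.006,"dz":0.0,"ax":0.0,"ay":0.0,"az":0.0,"gripper":-1.0},{"dx":0.1,"dy":-0.012,"dz":0.0,"ax":0.0,"ay":0.0,"az":0.0,"gripper":-1.0},{"dx":0.15,"dy":-0.018,"dz":0.0,"ax":0.0,"ay":0.0,"az":0.0,"gripper":-1.0},{"dx":0.2,"dy":-0.024,"dz":0.0,"ax":0.0,"ay":0.0,"az":0.0,"gripper":-1.0},{"dx":0.25,"dy":-0.03,"dz":0.0,"ax":0.0,"ay":0.0,"az":0.0,"gripper":-1.0},{"dx":0.3,"dy":-0.036,"dz":0.0,"ax":0.0,"ay":0.0,"az":0.0,"gripper":-1.0},{"dx":0.33,"dy":-0.04,"dz":0.0,"ax":0.0,"ay":0.0,"az":0.0,"gripper":-1.0}]}}

```text
time: 3.75
eef_pos: [0.5828, -0.1468, 0.0957]
tcp_rot: [0.997, -0.084, 0.0, 0.0]
contact_force: [-5.0, 0.1, 1.7]
opening: -0.0
finger_force: 0.0
```

```bash
python3 - <<'E'
from h import *
for n in('top','scene','wrist'): snap(n,n+'2')
a=cv2.imread('pics/scene2.png')[130:280,130:330]; b=cv2.imread('pics/wrist2.png')
cv2.imwrite('pics/c3.png',np.hstack([cv2.resize(x,(400,300)) for x in (a,b)]))
s=get_state();print(s['eef_pos'],s['contact_force'])
E
```

```text
[ 0.58299708 -0.14683798  0.09581268] [-0.44272223 -0.06134782 -0.09623204]
```

View pics/c3.png

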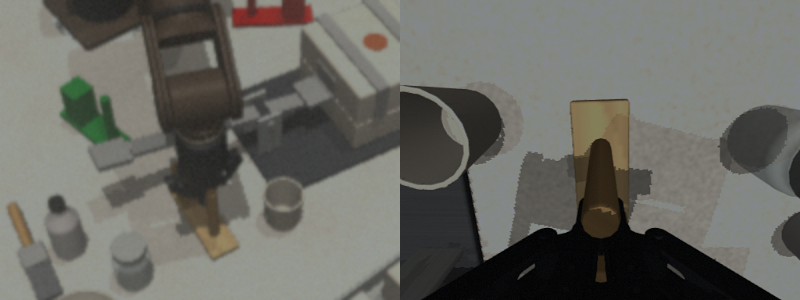

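The post is centred against the fingers at panel (600,220). The prop is upright and aligned, and the way ahead is clear, so I'll keep pushing.

{"fn": "jog_arm", "kwargs": {"increments": [{"dx":0.05,"dy":-0.006,"dz":0.0,"ax":0.0,"ay":0.0,"az":0.0,"gripper":-1.0},{"dx":0.1,"dy":-0.012,"dz":0.0,"ax":0.0,"ay":0.0,"az":0.0,"gripper":-1.0},{"dx":0.15,"dy":-0.018,"dz":0.0,"ax":0.0,"ay":0.0,"az":0.0,"gripper":-1.0},{"dx":0.2,"dy":-0.024,"dz":0.0,"ax":0.0,"ay":0.0,"az":0.0,"gripper":-1.0},{"dx":0.25,"dy":-0.03,"dz":0.0,"ax":0.0,"ay":0.0,"az":0.0,"gripper":-1.0},{"dx":0.3,"dy":-0.036,"dz":0.0,"ax":0.0,"ay":0.0,"az":0.0,"gripper":-1.0},{"dx":0.35,"dy":-0.042,"dz":0.0,"ax":0.0,"ay":0.0,"az":0.0,"gripper":-1.0},{"dx":0.4,"dy":-0.048,"dz":0.0,"ax":0.0,"ay":0.0,"az":0.0,"gripper":-1.0},{"dx":0.43,"dy":-0.052,"dz":0.0,"ax":0.0,"ay":0.0,"az":0.0,"gripper":-1.0},{"dx":0.44,"dy":-0.053,"dz":0.0,"ax":0.0,"ay":0.0,"az":0.0,"gripper":-1.0}]}}

```text
time: 4.9
eef_pos: [0.6353, -0.1531, 0.0956]
tcp_rot: [0.997, -0.084, 0.0, 0.0]
contact_force: [-2.3, 0.2, 0.7]
opening: -0.001
finger_force: 0.0
```

{"fn": "jog_arm", "kwargs": {"increments": [{"dx":-0.03,"dy":0.0,"dz":0.0,"ax":0.0,"ay":0.0,"az":0.0,"gripper":-1.0},{"dx":-0.1,"dy":0.0,"dz":0.1,"ax":0.0,"ay":0.0,"az":0.0,"gripper":-1.0},{"dx":-0.11,"dy":0.0,"dz":0.5,"ax":0.0,"ay":0.0,"az":0.0,"gripper":-1.0},{"dx":-0.11,"dy":0.0,"dz":0.9,"ax":0.0,"ay":0.0,"az":0.0,"gripper":-1.0},{"dx":-0.5,"dy":-0.2,"dz":1.0,"ax":0.0,"ay":0.0,"az":0.0,"gripper":-1.0},{"dx":-0.8,"dy":-0.5,"dz":1.0,"ax":0.0,"ay":0.0,"az":0.0,"gripper":-1.0},{"dx":-1.0,"dy":-0.6,"dz":1.0,"ax":0.0,"ay":0.0,"az":0.0,"gripper":-1.0},{"dx":-1.0,"dy":-0.6,"dz":1.0,"ax":0.0,"ay":0.0,"az":0.0,"gripper":-1.0}]}}

```text
time: 5.7
eef_pos: [0.5127, -0.2269, 0.2164]
tcp_rot: [0.996, -0.085, 0.001, 0.001]
contact_force: [0.0, 0.3, 0.3]
opening: 0.0
finger_force: 0.0
```

```bash
python3 - <<'E'
from h import *
for n in('top','scene','wrist'): snap(n,n+'3')
a=cv2.imread('pics/scene3.png')[130:280,130:330]; b=cv2.imread('pics/wrist3.png')
cv2.imwrite('pics/c4.png',np.hstack([cv2.resize(x,(400,300)) for x in (a,b)]))
s=get_state();print(s['eef_pos'],s['contact_force'])
E
```

```text
[ 0.51539498 -0.2251314   0.21623785] [ 0.43293952 -0.05108597  0.61588484]
```

View pics/c4.png

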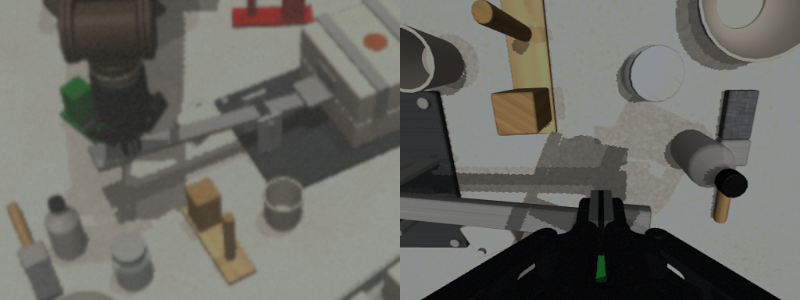

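The prop is upright and fully clear of the lever: its block is at panel (520,110) and the bar at about row 215. Next I'll move over the paddle and press.

{"fn": "jog_arm", "kwargs": {"increments": [{"dx":-0.3,"dy":-0.03,"dz":0.0,"ax":0.0,"ay":0.0,"az":0.0,"gripper":-1.0},{"dx":-0.57,"dy":-0.04,"dz":0.0,"ax":0.0,"ay":0.0,"az":0.0,"gripper":-1.0},{"dx":-0.57,"dy":-0.04,"dz":-0.2,"ax":0.0,"ay":0.0,"az":0.0,"gripper":-1.0},{"dx":-0.57,"dy":-0.04,"dz":-0.35,"ax":0.0,"ay":0.0,"az":0.0,"gripper":-1.0},{"dx":-0.57,"dy":-0.04,"dz":-0.4,"ax":0.0,"ay":0.0,"az":0.0,"gripper":-1.0},{"dx":-0.57,"dy":-0.04,"dz":-0.45,"ax":0.0,"ay":0.0,"az":0.0,"gripper":-1.0},{"dx":-0.57,"dy":-0.04,"dz":-0.5,"ax":0.0,"ay":0.0,"az":0.0,"gripper":-1.0}]}}

```text
time: 6.55
eef_pos: [0.4475, -0.2301, 0.1563]
tcp_rot: [0.997, -0.083, 0.001, 0.001]
contact_force: [-1.7, -0.0, 4.2]
opening: -0.002
finger_force: 2.2
```

```bash
python3 - <<'E'
from h import *
for n in('top','wrist','scene'): snap(n,n+'4')
a=cv2.imread('pics/top4.png')[110:260,200:400]; b=cv2.imread('pics/wrist4.png')
cv2.imwrite('pics/c5.png',np.hstack([cv2.resize(x,(400,300)) for x in (a,b)]))
s=get_state();print(s['eef_pos'],s['contact_force'])
E
```

```text
[ 0.44740051 -0.2301309   0.15659302] [-0.4148741   1.20913413  4.03759927]
```

View pics/c5.png

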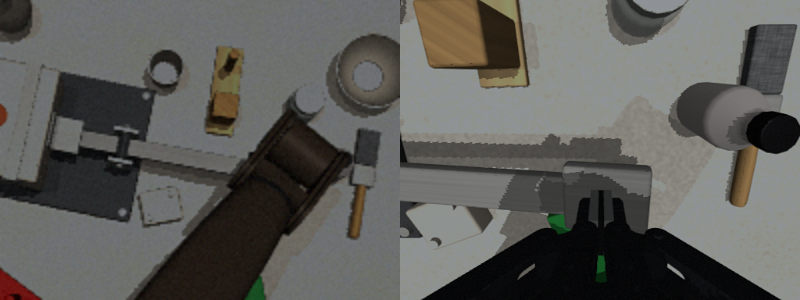

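The fingertips rest mid-paddle at panel (604,195) with about 4 N, and the prop is clear at (225,95). I'll press down now.

{"fn": "jog_arm", "kwargs": {"increments": [{"dx":0.0,"dy":0.0,"dz":-0.05,"ax":0.0,"ay":0.0,"az":0.0,"gripper":-1.0},{"dx":0.0,"dy":0.0,"dz":-0.1,"ax":0.0,"ay":0.0,"az":0.0,"gripper":-1.0},{"dx":0.0,"dy":0.0,"dz":-0.15,"ax":0.0,"ay":0.0,"az":0.0,"gripper":-1.0},{"dx":0.0,"dy":0.0,"dz":-0.2,"ax":0.0,"ay":0.0,"az":0.0,"gripper":-1.0},{"dx":0.0,"dy":0.0,"dz":-0.25,"ax":0.0,"ay":0.0,"az":0.0,"gripper":-1.0},{"dx":0.0,"dy":0.0,"dz":-0.3,"ax":0.0,"ay":0.0,"az":0.0,"gripper":-1.0},{"dx":0.0,"dy":0.0,"dz":-0.35,"ax":0.0,"ay":0.0,"az":0.0,"gripper":-1.0},{"dx":0.0,"dy":0.0,"dz":-0.4,"ax":0.0,"ay":0.0,"az":0.0,"gripper":-1.0}]}}

```text
time: 7.5
eef_pos: [0.4469, -0.2301, 0.1073]
tcp_rot: [0.996, -0.084, 0.001, 0.0]
contact_force: [1.2, -4.4, 5.3]
opening: 0.002
finger_force: 2.5
```

{"fn": "jog_arm", "kwargs": {"increments": [{"dx":0.0,"dy":0.0,"dz":-0.04,"ax":0.0,"ay":0.0,"az":0.0,"gripper":-1.0},{"dx":0.0,"dy":0.0,"dz":-0.08,"ax":0.0,"ay":0.0,"az":0.0,"gripper":-1.0},{"dx":0.0,"dy":0.0,"dz":-0.12,"ax":0.0,"ay":0.0,"az":0.0,"gripper":-1.0},{"dx":0.0,"dy":0.0,"dz":-0.16,"ax":0.0,"ay":0.0,"az":0.0,"gripper":-1.0},{"dx":0.0,"dy":0.0,"dz":-0.2,"ax":0.0,"ay":0.0,"az":0.0,"gripper":-1.0},{"dx":0.0,"dy":0.0,"dz":-0.22,"ax":0.0,"ay":0.0,"az":0.0,"gripper":-1.0}]}}

```text
time: 8.1
eef_pos: [0.4464, -0.2288, 0.0804]
tcp_rot: [0.996, -0.084, -0.0, -0.001]
contact_force: [3.0, 0.7, 5.7]
opening: -0.0
finger_force: 2.4
```

{"fn": "jog_arm", "kwargs": {"increments": [{"dx":0.0,"dy":0.0,"dz":-0.02,"ax":0.0,"ay":0.0,"az":0.0,"gripper":-1.0},{"dx":0.0,"dy":0.0,"dz":-0.03,"ax":0.0,"ay":0.0,"az":0.0,"gripper":-1.0},{"dx":0.0,"dy":0.0,"dz":-0.04,"ax":0.0,"ay":0.0,"az":0.0,"gripper":-1.0},{"dx":0.0,"dy":0.0,"dz":-0.04,"ax":0.0,"ay":0.0,"az":0.0,"gripper":-1.0}]}}

```text
time: 8.5
eef_pos: [0.4467, -0.2289, 0.079]
tcp_rot: [0.997, -0.084, -0.001, -0.002]
contact_force: [-3.7, 5.9, 23.3]
opening: 0.002
finger_force: 11.0
```

The force rose to 23 N with the tip at about 0.054 m, so the lever is at its stop. I'll let it settle and check the lid.

{"fn": "jog_arm", "kwargs": {"increments": [{"dx":0.0,"dy":0.0,"dz":0.0,"ax":0.0,"ay":0.0,"az":0.0,"gripper":-1.0},{"dx":0.0,"dy":0.0,"dz":0.0,"ax":0.0,"ay":0.0,"az":0.0,"gripper":-1.0},{"dx":0.0,"dy":0.0,"dz":0.0,"ax":0.0,"ay":0.0,"az":0.0,"gripper":-1.0},{"dx":0.0,"dy":0.0,"dz":0.0,"ax":0.0,"ay":0.0,"az":0.0,"gripper":-1.0},{"dx":0.0,"dy":0.0,"dz":0.0,"ax":0.0,"ay":0.0,"az":0.0,"gripper":-1.0}]}}

```text
time: 9.0
eef_pos: [0.4466, -0.2289, 0.079]
tcp_rot: [0.997, -0.083, -0.001, -0.002]
contact_force: [-2.7, 4.7, 22.4]
opening: -0.002
finger_force: 10.9
```

```bash
python3 - <<'E'
from h import *
for n in('top','scene'): snap(n,n+'5')
a=cv2.imread('pics/scene5.png')[110:335,80:380]
cv2.imwrite('pics/c6.png',cv2.resize(a,(800,600),interpolation=cv2.INTER_CUBIC))
s=get_state();print(s['eef_pos'],s['contact_force'],np.abs(s['dq']).max())
for u,v in[(366,278),(340,267),(275,257),(441,227),(437,333)]: print(*[P(t,u*.64,v*.64).round(3) for t in('top0','top5')])
E
```

```text
[ 0.44664209 -0.22887152  0.07897369] [-2.40346074  6.52465453 22.83531324] 0.0024221393468117683
[0.509 0.129 0.091] [0.505 0.127 0.116]
[0.523 0.183 0.145] [0.519 0.181 0.174]
[0.542 0.327 0.149] [0.54  0.326 0.156]
[ 0.649 -0.041  0.006] [ 0.65  -0.041  0.004]
[ 0.393 -0.035  0.035] [ 0.393 -0.035  0.032]
```

View pics/c6.png

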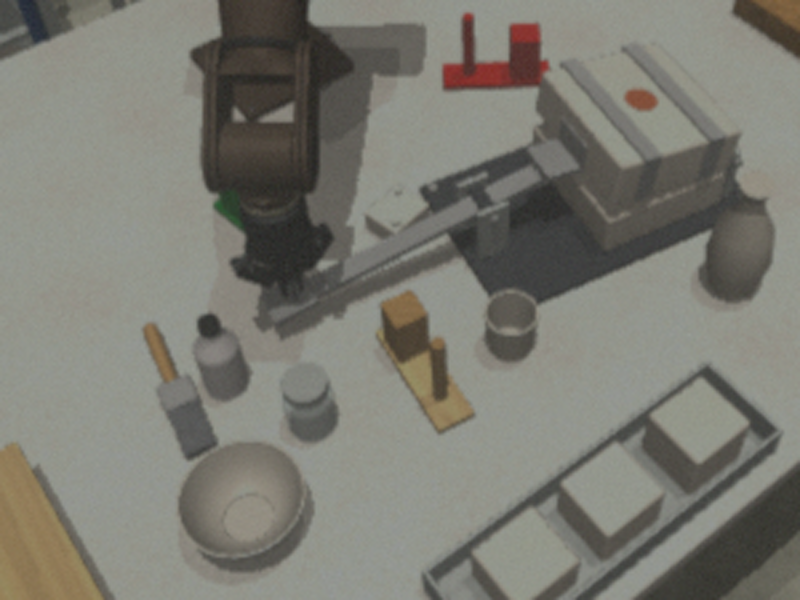

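The lever is fully down, with the paddle at (280,315). The lid is raised (lip near (555,155), up about 27 mm) and still, the prop stands clear at (420,350), and the bystanders have not moved.

```bash
python3 -c "
from plant import job
print(job.sign_off())"
```

```text
the job is handed in; nothing more can be done
None
```

I slid the prop fully clear of the lever and handed the job in with the lever held at its stop (about 23 N) and the lid raised and still.

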